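# Start a jeweller's rotary tool: dust collector, power, start

## Robot

A 6-joint arm with a two-finger parallel gripper is mounted at the origin on the work surface. World frame = base frame: x ahead of the robot, y to its left, z up, the work surface at z = 0. Lengths are in m, angles in rad, forces in N, time in s.
With the tool pointing down it reaches from about 0.225 to 0.875 m from the base axis. Payload 3.4 kg.
Tool frame: the origin (TCP) lies midway between the tips of the shut fingers; the grasp point (between the pads) lies 19 mm behind it (pinch_z is the distance from the TCP to the grasp point, in m); z points along the fingers, y is the line along which they close (so a half turn about z gives the same grasp; the last joint's range is limited). The gripper opens to 85 mm and grips with 20 to 120 N. Pads are 22 mm wide; open, the fingers measure 114 mm over their backs; the gripper's body (76 mm by 85 mm) begins 54 mm behind the grasp point. The pads swing forward as they close: fully open they stand 13 mm farther back than shut.
Start: joints at [-0.121, 0.276, 1.505, -0, 1.361, -0.121], TCP at [0.575, -0, 0.231] pointing down, gripper open.
Joint ranges: [-2.89, 2.89], [-0.75, 2.08], [0.22, 2.7], [-1.18, 4.32], [0.11, 2.71], [-2.7, 2.7]. Speed limits (rad/s): [2.57, 2.57, 3.14, 3.14, 3.14, 3.14].

## Interface

Orientations are given as a unit quaternion [w, x, y, z].
In Python, from rig import get_state, get_image, sign_off, pinch_z gives the robot as it stands.
- The arm moves only by the tool send_rows, never from a script. Its argument "steps" is one flat list of numbers, 5 for each row, row after row: the gripper's target within -1 to 1 (fully open at 1, half-way at 0, shut at -1), then the shift along the tool's x, y, z in cm, then the turn about the tool's z in degrees. In form: [gripper, x, y, z, roll, gripper, x, y, z, roll, ...]. A call has 1 to 12 rows; each row shifts and turns the commanded pose from where the row before left it, along the tool's axes as they then stand; what a row does not reach is not made up. A row lasts 1/10 s, in which the tool goes at most 50 mm and 8.59 degrees, less where a joint would pass 70% of its speed; a pose out of reach is approached as far as the arm can. A call is refused whole if a number of a shift passes 5 or a number of a turn 8.59, either way. A call with a gripper value outside its range is refused whole. The fingers move at their own pace and stop on an object; "newtons" is the grip in N (left out, the last holds). Time passes only in rows, so rows that do not move let the fingers close. It gives the time, the measured TCP pose, the force, the opening and the grip force at its end, in the units of the state.
- get_state(): the state, without advancing time (a new reading comes with each control period).
- get_image(name): name is "scene" or "side" or "wrist"; returns a dict with "color" (420x560x3 uint8, red, green, blue), "mtx" (3x3 intrinsics, pixels), "k1" (the pictures are not rectified: a ray, as slopes to the right and down, at radius r is drawn at 1 + k1 r^2 times it, then the intrinsics apply), "T" (4x4, takes a point from camera to world coordinates); the wrist camera has in their place "mount" (4x4, takes a point from camera to tool coordinates, whose origin is the TCP and whose axes are the flange's). Camera axes: x right, y down, z forward; pixel columns grow to the right and rows downward; lengths in m; the calibration is good to about 2 mm. A picture is of the moment at which its call begins: read the wrist's pose just before it. There is no depth.
- sign_off(): hands the job in; it is judged then, once.
The state is a dict: "clock": time; "qpos": joint angles; "qd": joint speeds; "effort": joint torques, N m; "position": TCP position; "ee_rot": TCP orientation; "contact_force": force on the tool from outside, world axes, zero at the start; "moment": the same for the moment, N m; "width": finger opening in m; "gripper_force": force on a finger pad.
Only numpy, scipy, OpenCV 4.12 (cv2) and the standard library are available. Lean on these libraries where they do the work, as an engineer would, in place of code of your own. Each camera call takes 0.05 s, during which the arm holds its last target. There are 200 camera calls.

## Task

Start the rotary tool at the jeweller's bench: first push the raised half of the dust collector's paddle rocker fully down, then press the square power key on the control box fully in so that it stays in, and last press the small round start button fully in for a moment and let it come out again. Touch the controls only with the fingertips: do not pick up or push away the switch box or anything else that lies about, and never press the big round button.

Things in the scene. Friction and masses are not known exactly. Their poses are not given: they have to be found in the camera images.
- switch_box: The dust collector's loose grey switch box, 120 x 80 x 50 mm high, 0.8 kg, at any yaw. On top is a black paddle rocker, 70 mm long (along the box's x), 36 wide, 7 thick; its pivot crosses the box's middle, 62 mm above the underside. A flat bright strip crosses the paddle near the end that is raised when off (+x); a black cable stub leaves the +y side. Origin: centre of the underside.
- rocker (a joint): Tilt of the paddle rocker, rad: 0 = off (the half towards the box's +x stands high, 0.2 rad up from level), 0.40 = on (that half fully down, 0.2 rad below level). It turns stiffly (about 0.06 N m, so 2 to 5 N on the raised half, 3.5 N typically) and stays where it is left.
- rocker_pad (a point): The place to press: on the top face of the paddle's half that is raised when off, on its centre line, 28 mm from the pivot (7 mm short of the paddle's end). It moves with the paddle: about 71 mm above the bench when off, 59 to 60 mm when on. Its axes are those of the box when off (x along the paddle, from the pivot to the raised end).
- console: Control box of the rotary tool: a fixed bare aluminium box, 150 (x) x 240 (y) x 75 mm high; origin: centre of the underside. On its level top, in a row along y at x = -35 mm and 75 mm apart (y = -75, 0, 75), are three black push controls in changing order; behind the row (x = +42) are a 16 mm high speed knob (y = +80) and a flat display (y = -68), neither of them used.
- power_key (a joint): Travel of the square power key, m: 0 = out, 0.006 = fully in. It moves stiffly (about 3.5 N) and stays in where it is pushed.
- power_key_top (a point): Centre of the top face of the power key: square cap, 28 x 28 mm, standing 10 mm above its 42 mm square, 12 mm high steel plate when out (97 mm above the bench) and 4 mm when in.
- start_button (a joint): Travel of the small round start button, m: 0 = out, 0.006 = fully in. It is sprung: 1 N to start, 3.5 N fully in, and comes back out when let go.
- start_button_top (a point): Centre of the top face of the start button: the smaller round cap, 20 mm across, standing 10 mm above its 12 mm high steel collar (36 mm across) when out (97 mm above the bench).
- big_button (a joint): Travel of the big round reverse button, m: 0 = out, 0.006 = fully in. Sprung like the start button. Not to be pressed.
- big_button_top (a point): Centre of the top face of the reverse button: the larger round cap, 38 mm across, 97 mm above the bench, collar 54 mm across.
- ring_blank: Loose steel ring, 24 mm across, 10 mm high, lying on top of the control box behind the middle push control. Origin: centre of the underside.
- brass_tray: Small open brass tray, 55 x 45 x 16 mm, loose beside the switch box. Origin: centre of the underside.
- paste_jar: White-capped jar, 54 mm across, 52 mm high, loose, on the other side of the switch box. Origin: centre of the underside.
- dropper_bottle: White plastic bottle, 40 mm across, 105 mm high, loose at the far side of the bench. Origin: centre of the underside.
- honeycomb: Pale ceramic honeycomb block, 55 x 42 x 14 mm, loose near the middle of the bench. Origin: centre of the underside.
- doming_punch: Steel doming punch standing upright, 22 mm across, 75 mm high, loose between the two boxes. Origin: centre of the underside.
- handpiece: Handpiece of the rotary tool, 130 mm long, 24 mm thick, lying loose on the bench behind the control box, along its own x. Origin: centre of the underside.
Things that resemble listed ones, but are neither listed nor needed, are in the scene too. What is shaped like the switch_box but pink is not meant.

How it is judged:
By the outcome, as a careful person would: the job done as asked, in the order asked, and still so for the second after the job is handed in, with the robot touching nothing.
It also fails if it takes over 43 s, if anything falls off the work surface, if the arm or the gripper's body presses on something with over 40 N, if the wrist force passes 120 N, or if a joint passes its speed limit or range.

## Working session

There is one attempt and no reset: what is moved stays moved. The work goes in short steps, Python scripts to look and compute and a tool call to move; the robot and the scene stay as the last step left them, time stands still between calls to the robot, and variables do not carry over. Pictures are saved under pics/ and viewed, at most 10 in all, crops included, and the job is handed in when it is done.

Besides the shell and the picture viewer there is one more tool, called after ">>>" as a command line: name --argument value ..., lists and objects as JSON in quotes. send_rows: Moves the arm, as the interface text tells. Its arguments: {"type":"object","properties":{"steps":{"type":"array"},"newtons":{"type":"number"}},"required":["steps"]}

```bash
mkdir -p pics; cat > h.py <<'E'
import numpy as np, cv2, json
from rig import get_state, get_image
from scipy.spatial.transform import Rotation as R
def snap(n,f):
    s=get_state(); d=get_image(n); cv2.imwrite('pics/'+f+'.png',d['color'][:,:,::-1])
    if n=='wrist':
        T=np.eye(4); q=s['ee_rot']; T[:3,:3]=R.from_quat([q[1],q[2],q[3],q[0]]).as_matrix(); T[:3,3]=s['position']
        d['T']=T@np.array(d['mount'])
    np.savez('pics/'+f+'.npz',mtx=d['mtx'],k1=d['k1'],T=d['T'],color=d['color'])
    return d
def px2w(f,uv,z):
    d=np.load('pics/'+f+'.npz'); K=d['mtx'];T=d['T']
    p=cv2.undistortPointsIter(np.array([[uv]],float),K,np.array([float(d['k1']),0,0,0]),None,None,(3,50,1e-9))[0,0]
    r=T[:3,:3]@[p[0],p[1],1]; o=T[:3,3]
    return o+r*(z-o[2])/r[2]
def crop(f,g,u0,v0,u1,v1,s):
    c=np.load('pics/'+f+'.npz')['color'][v0:v1,u0:u1,::-1]
    cv2.imwrite('pics/'+g+'.png',cv2.resize(c,None,fx=s,fy=s,interpolation=cv2.INTER_CUBIC))
E
python3 - <<'E'
from h import *
for n in('scene','side','wrist'):
    d=snap(n,n+'0');print(n,np.round(d['T'],3).tolist(),d['k1'])
a=[np.load(f'pics/{n}0.npz')['color'][:,:,::-1] for n in('scene','side')]
s=get_state();print(s)
E
```

```text
scene [[-0.389, 0.576, -0.719, 1.355], [0.921, 0.248, -0.3, 0.345], [0.006, -0.779, -0.627, 0.805], [0.0, 0.0, 0.0, 1.0]] -0.03949893752442576
side [[-0.871, -0.361, 0.333, 0.226], [-0.491, 0.626, -0.606, 0.603], [0.01, -0.692, -0.722, 0.766], [0.0, 0.0, 0.0, 1.0]] -0.10469255616970775
wrist [[1.0, -0.0, -0.002, 0.575], [-0.001, -0.961, -0.277, 0.07], [-0.002, 0.277, -0.961, 0.372], [0.0, 0.0, 0.0, 1.0]] -0.006458864863147378
{'clock': 0.15, 'qpos': array([-1.20995094e-01,  2.76490818e-01,  1.50583977e+00, -1.08309598e-05,
        1.36070266e+00, -1.20997247e-01]), 'qd': array([ 0.00059648, -0.00212577, -0.00258113, -0.00088809, -0.00021818,
        0.00121058]), 'effort': array([ 9.65923646e-04, -4.17143512e+01, -2.46032345e+01, -1.26433165e-04,
        7.58384820e-03, -3.43765259e-05]), 'position': array([5.74609277e-01, 4.10500852e-05, 2.30616007e-01]), 'ee_rot': array([-5.63817860e-04,  7.07105035e-01,  7.07108160e-01, -4.48298735e-04]), 'contact_force': array([ 0.3385427 ,  0.06549025, -0.27690404]), 'moment': array([-0.00054062,  0.002255  ,  0.02072493]), 'gripper_force': 0.0, 'width': 0.08530837399339117}
```

View pics/scene0.png

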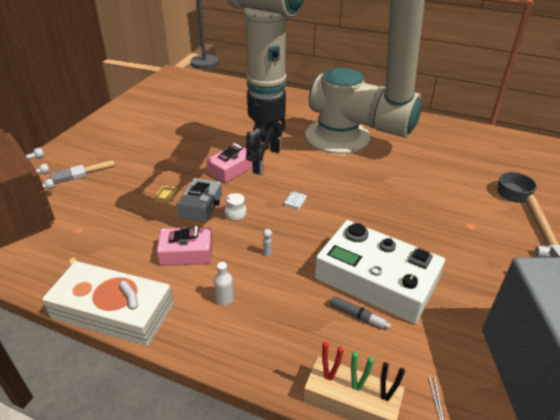

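View pics/wrist0.png

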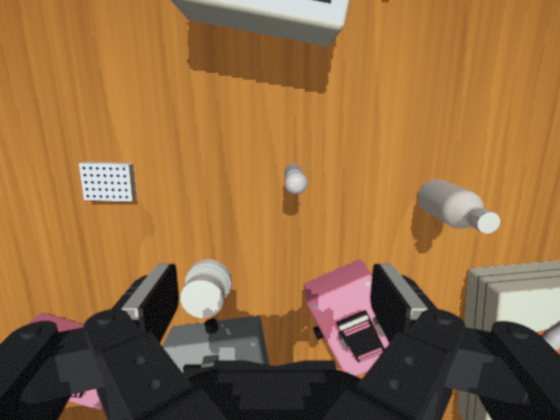

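The scene picture shows the grey switch box at (200,198), with look-alike pink boxes at (230,162) and (185,245). On the console, the big round button is at (357,232), the small round one at (388,244) and the square key at (420,257). The knob at (410,281) and ring at (376,270) are not wanted. By colour I choose the grey box, and I'll check that in close crops.

```bash
python3 - <<'E'
from h import *
crop('scene0','c1',150,160,250,240,6)
a=cv2.imread('pics/c1.png')
crop('scene0','c2',310,215,450,320,5)
d=np.load('pics/scene0.npz')
for n,uv,z in [('box',(200,190),.06),('big',(357,230),.097),('start',(388,243),.097),('key',(420,256),.097)]: print(n,px2w('scene0',uv,z).round(3))
E
```

```text
box [ 0.504 -0.219  0.06 ]
big [0.539 0.205 0.097]
start [0.553 0.278 0.097]
key [0.567 0.349 0.097]
```

View pics/c1.png

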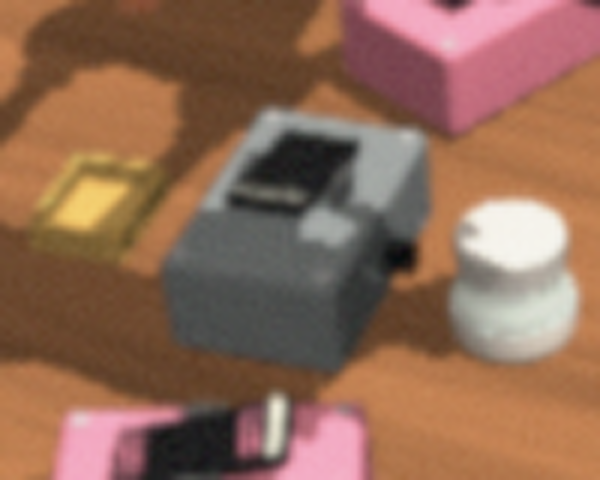

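View pics/c2.png

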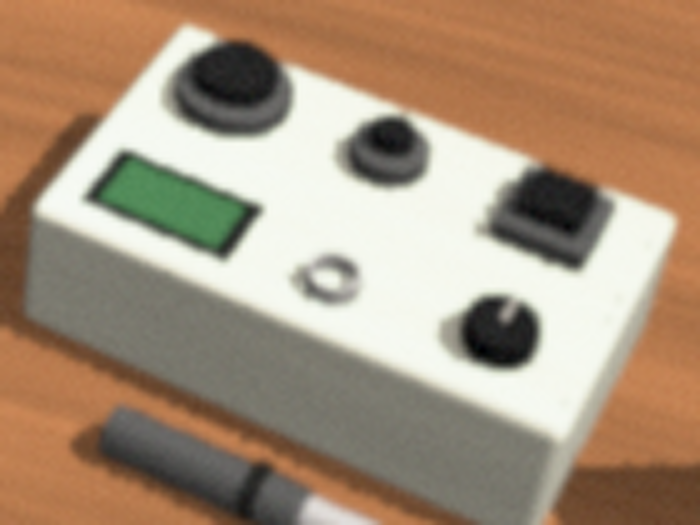

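The grey box's bright strip is on the end towards the scene camera, near px (195,192), and its cable is on the right. That matches the description. The control order is big, start, power key along +y. I'll move above the grey box for a wrist look.

```bash
python3 - <<'E'
from h import *
f=lambda u,v:(150+u/6,160+v/6)
for n,uv,z in [('bl',f(265,110),.05),('br',f(425,135),.05),('fr',f(345,288),.05),('fl',f(170,265),.05),('strip',f(270,195),.071),('big',(357.6,228.6),.097),('start',(388.4,241.4),.097),('key',(421.4,254),.097)]: print(n,px2w('scene0',uv,z).round(4))
E
```

```text
bl [ 0.4525 -0.2677  0.05  ]
br [ 0.441  -0.1921  0.05  ]
fr [ 0.5512 -0.1715  0.05  ]
fl [ 0.5668 -0.2469  0.05  ]
strip [ 0.5309 -0.217   0.071 ]
big [0.5334 0.2045 0.097 ]
start [0.5481 0.2775 0.097 ]
key [0.5594 0.3506 0.097 ]
```

>>> send_rows --steps '[-1, -4.5, -1, 0, 0, -1, -4.5, -1, 0, 0, -1, -4.5, -1, 0, 0, -1, -4.5, -1, 0, 0, -1, 0, -1, 0, 0, -1, 0, 0, 0, 0, -1, 0, 0, 0, 0]' --newtons 40

```text
clock: 0.85
position: [0.525, -0.1791, 0.2312]
ee_rot: [-0.0, 0.707, 0.707, 0.0]
contact_force: [-0.2, 0.4, -0.3]
width: -0.0002
gripper_force: 0.0
```

```bash
python3 - <<'E'
from h import *
snap('wrist','w1')
E
```

```text
(no output)
```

View pics/w1.png

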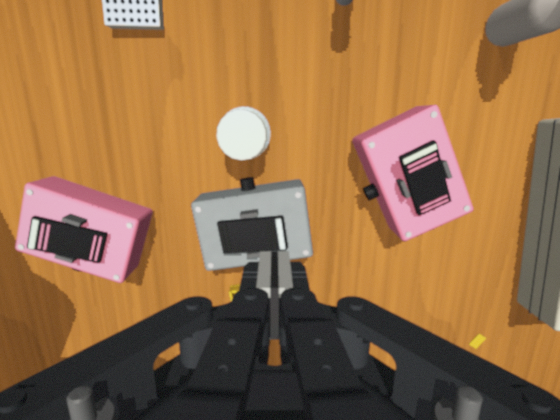

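The wrist view shows the grey box with top corners near (194,198), (301,181), (312,257) and (208,269). The paddle spans (219,236) to (286,232), with the strip at its right (+x) end near (280,233) and the cable on the +y side.

```bash
python3 - <<'E'
from h import *
c=np.array([px2w('w1',p,.05) for p in[(194,198),(301,181),(312,257),(208,269)]]);print(c.round(3).tolist(),c.mean(0).round(4))
x=(c[1]+c[2]-c[0]-c[3])/2;print(np.linalg.norm(x),np.degrees(np.arctan2(x[1],x[0])))
e=px2w('w1',(285.5,232),.0724);l=px2w('w1',(220.5,236),.0585);print(e,l,np.linalg.norm(e-l),np.degrees(np.arctan2(*(e-l)[1::-1])))
print(l+(e-l)*.9, c.mean(0)+x/np.linalg.norm(x)*.028)
E
```

```text
[[0.443, -0.189, 0.05], [0.552, -0.171, 0.05], [0.566, -0.254, 0.05], [0.453, -0.268, 0.05]] [ 0.5036 -0.2206  0.05  ]
0.11212803850502702 8.139163960723092
[ 0.5362604  -0.21752903  0.0724    ] [ 0.46986471 -0.22690113  0.0585    ] 0.06847944327345788 8.034516384054966
[ 0.52962083 -0.21846624  0.07101   ] [ 0.53127035 -0.21665722  0.05      ]
```

>>> send_rows --steps '[-1, -2, 0.5, 3, 0, -1, -1.9, 0, 4, 0, -1, 0, 0, 4, 0, -1, 0, 0, 3.5, 0, -1, 0, 0, 0.5, 0, -1, 0, 0, 0, 0, -1, 0, 0, 0, 0]'

```text
clock: 1.6
position: [0.5318, -0.219, 0.0832]
ee_rot: [0.002, 0.707, 0.708, 0.001]
contact_force: [-0.0, -1.2, 0.6]
width: -0.0002
gripper_force: 0.0
```

```bash
python3 - <<'E'
from h import *
snap('wrist','w2');snap('side','s2')
a=cv2.imread('pics/w2.png');b=cv2.imread('pics/s2.png')
crop('w2','c3',150,120,400,320,3)
E
```

```text
(no output)
```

View pics/c3.png

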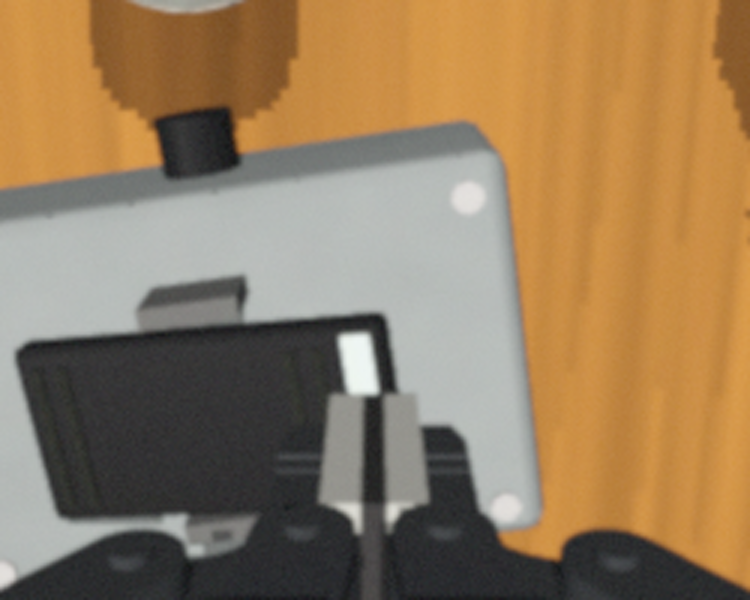

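The shut fingertips at crop (372,395) are above the strip end of the paddle. I'll shift slightly towards the pivot and press.

>>> send_rows --steps '[-1, 0, -0.3, 0.5, 0, -1, 0, 0, 0.4, 0, -1, 0, 0, 0.4, 0, -1, 0, 0, 0.4, 0, -1, 0, 0, 0.3, 0, -1, 0, 0, 0, 0]'

```text
clock: 2.3
position: [0.528, -0.2191, 0.0615]
ee_rot: [0.001, 0.707, 0.707, 0.001]
contact_force: [2.5, 1.3, 3.3]
width: -0.0002
gripper_force: 1.6
```

>>> send_rows --steps '[-1, 0, 0, 0.2, 0, -1, 0, 0, 0.2, 0, -1, 0, 0, 0, 0, -1, 0, 0, 0, 0]'

```text
clock: 2.7
position: [0.5282, -0.2192, 0.0607]
ee_rot: [0.002, 0.707, 0.707, 0.001]
contact_force: [-0.9, 4.1, 21.7]
width: -0.0001
gripper_force: 10.7
```

21.7 N at 60.7 mm means the rocker is on its stop. I'll lift and look.

>>> send_rows --steps '[-1, 0, 0, -3, 0, -1, 0, 0, -4, 0, -1, 0, 0, -4, 0, -1, 0, 0, -4, 0, -1, 4, 0, 0, 0, -1, 0, 0, 0, 0, -1, 0, 0, 0, 0]'

```text
clock: 3.4
position: [0.526, -0.1785, 0.2067]
ee_rot: [-0.001, 0.707, 0.708, -0.001]
contact_force: [0.3, 0.2, 0.3]
width: 0.0002
gripper_force: 0.0
```

```bash
python3 - <<'E'
from h import *
snap('wrist','w3');snap('scene','s3')
crop('w3','a',180,160,330,290,4);crop('s3','b',150,160,250,247,6)
a=cv2.imread('pics/a.png');b=cv2.imread('pics/b.png');
m=np.hstack([a[:520],cv2.resize(b,(600,522))[:520]]);cv2.imwrite('pics/c4.png',cv2.resize(m,(800,347)))
E
```

```text
(no output)
```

View pics/c4.png

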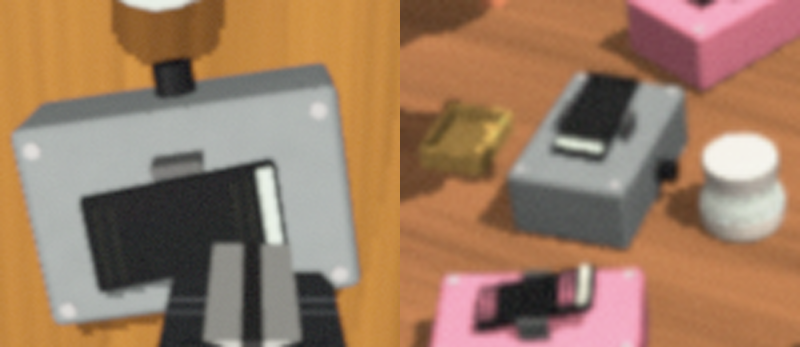

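>>> send_rows --steps '[-1, 5, 0.3, -0.5, 0, -1, 5, 0.3, -0.5, 0, -1, 5, 0.3, -0.5, 0, -1, 5, 0.3, -0.5, 0, -1, 5, 0.3, 0, 0, -1, 5, 0.3, 0, 0, -1, 5, 0.2, 0, 0, -1, 5, 0, 0, 0, -1, 5, 0, 0, 0, -1, 0, 0, 0, 0, -1, 0, 0, 0, 0]'

```text
clock: 4.6
position: [0.5469, 0.2696, 0.2257]
ee_rot: [0.0, 0.706, 0.708, -0.001]
contact_force: [-0.8, -0.7, -0.1]
width: 0.0
gripper_force: 0.0
```

```bash
python3 - <<'E'
from h import *
snap('wrist','w4')
E
```

```text
(no output)
```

View pics/w4.png

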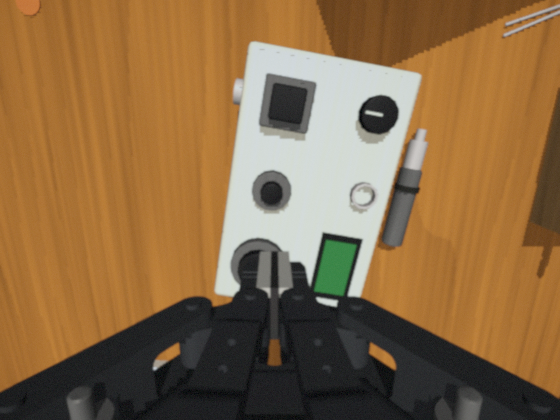

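The rocker is down: its strip end now lies low and the box has not moved. On the console, the key cap is at (288,103), the start cap at (271,192) and the big button at (258,264).

```bash
python3 - <<'E'
from h import *
for n,p in[('key',(288,103)),('start',(271,192))]: print(n,px2w('w4',p,.097).round(4))
print(get_state()['position'])
E
```

```text
key [0.5576 0.3499 0.097 ]
start [0.5441 0.2778 0.097 ]
[0.54696267 0.26851329 0.22601246]
```

>>> send_rows --steps '[-1, 4, 0.6, 0, 0, -1, 4, 0.5, 3, 0, -1, 0, 0, 4, 0, -1, 0, 0, 4, 0, -1, 0, 0, 0.5, 0, -1, 0, 0, 0, 0, -1, 0, 0, 0, 0]'

```text
clock: 5.35
position: [0.5598, 0.3487, 0.1146]
ee_rot: [0.001, 0.708, 0.707, 0.002]
contact_force: [-0.2, 0.6, 0.5]
width: -0.0
gripper_force: 0.0
```

Positioned over the key. Its bottom should be at about 91 mm.

>>> send_rows --steps '[-1, 0, 0, 1, 0, -1, 0, 0, 0.6, 0, -1, 0, 0, 0.3, 0, -1, 0, 0, 0.3, 0, -1, 0, 0, 0.2, 0, -1, 0, 0, 0, 0, -1, 0, 0, 0, 0]'

```text
clock: 6.05
position: [0.5585, 0.3492, 0.0908]
ee_rot: [0.001, 0.707, 0.707, 0.001]
contact_force: [-0.9, -2.9, 12.3]
width: -0.0
gripper_force: 5.7
```

>>> send_rows --steps '[-1, 0, 0, 0.2, 0, -1, 0, 0, 0, 0, -1, 0, 0, 0, 0]'

```text
clock: 6.35
position: [0.5586, 0.3492, 0.0907]
ee_rot: [0.001, 0.707, 0.707, 0.002]
contact_force: [-3.6, -3.7, 19.7]
width: 0.0002
gripper_force: 9.7
```

The key is fully in. I'll lift and go over the start button.

>>> send_rows --steps '[-1, 0, 0, -2, 0, -1, 0, 0, -3, 0, -1, -3.6, -0.7, 0, 0, -1, -3.5, -0.7, 0, 0, -1, 0, 0, 2, 0, -1, 0, 0, 0, 0, -1, 0, 0, 0, 0]'

```text
clock: 7.05
position: [0.5437, 0.2785, 0.1161]
ee_rot: [-0.0, 0.707, 0.707, -0.0]
contact_force: [-0.7, 0.1, -0.2]
width: -0.0001
gripper_force: 0.0
```

```bash
python3 - <<'E'
from h import *
snap('wrist','w5');snap('scene','s5')
crop('w5','a',150,60,400,310,2.4);crop('s5','b',310,200,450,340,4.286)
a=cv2.imread('pics/a.png');b=cv2.imread('pics/b.png')
cv2.imwrite('pics/c5.png',cv2.resize(np.hstack([a[:600,:600],b[:600,:600]]),(800,400)))
E
```

```text
(no output)
```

View pics/c5.png

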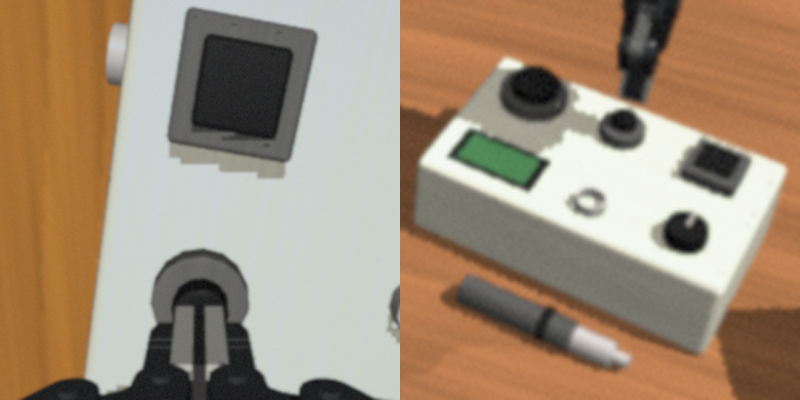

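The key is now low and the fingertips are centred over the small start button, well clear of the big one. I'll press it.

>>> send_rows --steps '[-1, 0, 0, 1, 0, -1, 0, 0, 0.7, 0, -1, 0, 0, 0.4, 0, -1, 0, 0, 0.4, 0, -1, 0, 0, 0.3, 0, -1, 0, 0, 0, 0, -1, 0, 0, 0, 0]'

```text
clock: 7.85
position: [0.5436, 0.2785, 0.0909]
ee_rot: [0.0, 0.707, 0.707, 0.001]
contact_force: [-5.0, -1.1, 14.5]
width: 0.0001
gripper_force: 7.2
```

14.5 N at 90.9 mm means it is fully in. I'll let go, retreat and check.

>>> send_rows --steps '[-1, 0, 0, 0, 0, -1, 0, 0, -2, 0, -1, 0, 0, -4, 0, -1, 0, 0, -4, 0, -1, 0, 0, -4, 0, -1, -4, -3, 0, 0, -1, -4, -3, 0, 0, -1, 0, 0, 0, 0, -1, 0, 0, 0, 0]'

```text
clock: 8.75
position: [0.4836, 0.1977, 0.2286]
ee_rot: [0.0, 0.708, 0.707, 0.001]
contact_force: [0.6, 0.1, 0.4]
width: -0.0002
gripper_force: 0.0
```

```bash
python3 - <<'E'
from h import *
snap('scene','s6')
E
```

```text
(no output)
```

View pics/s6.png

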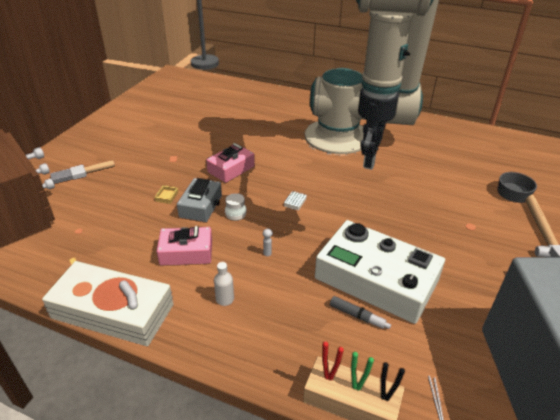

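Nothing has been displaced, the start button (388,244) is out again and the arm is clear. Handing in.

```bash
python3 -c "
from rig import sign_off
print(sign_off())"
```

```text
the job is handed in; nothing more can be done
None
```

The job is handed in: rocker pushed fully down, power key pressed in and staying in, then the start button pressed and released, in that order, with nothing else visibly moved and about 9 s used; no verdict came back.

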